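# Hang the washed meat mallet in its ring

## Robot

A 6-joint arm with a two-finger parallel gripper is mounted at the origin on the work surface. World frame = base frame: x ahead of the robot, y to its left, z up, the work surface at z = 0. Lengths are in m, angles in rad, forces in N, time in s.
With the tool pointing down it reaches from about 0.3 to 0.875 m from the base axis. Payload 6.4 kg.
Tool frame: the origin (TCP) lies midway between the tips of the shut fingers; the grasp point (between the pads) lies grip_depth behind it (grip_depth is the distance from the TCP to the grasp point, in m); z points along the fingers, x is the direction in which the jaws open and shut, and the axes are right-handed (so a half turn about z gives the same grasp; the last joint's range is limited). The gripper opens to 85 mm and grips with 20 to 120 N. Pads are 22 mm wide; open, the fingers measure 114 mm over their backs; the gripper's body (76 mm by 85 mm) begins 54 mm behind the grasp point. The pads swing forward as they close: fully open they stand 13 mm farther back than shut.
Start: joints at [1.102, 0.181, 1.607, -0, 1.354, -0.206], TCP at [0.149, 0.555, 0.231] pointing down, gripper open.
Joint ranges: [-2.99, 2.99], [-0.89, 2.07], [0.3, 2.58], [-1.14, 4.28], [0, 2.63], [-3.12, 3.12]. Speed limits (rad/s): [2.57, 2.57, 3.01, 3.14, 3.14, 3.14].

## Interface

Orientations are given as [roll, pitch, yaw] about the fixed x, y, z axes, in that order (R = Rz(yaw) Ry(pitch) Rx(roll)).
In Python, from workcell import state, snapshot, calibration, hand_in, grip_depth gives the robot as it stands.
- The arm moves only by the tool play_rows, never from a script. Its arguments are lists of equal length, an entry for each row: "twist": the turn, a rotation vector about the tool's x, y, z in rad, a list of three; "offset": the shift along the tool's x, y, z in m, a list of three; "jaw": the opening in per cent of the stroke, from 0 (shut) to 100 (fully open). A call has 1 to 5 rows; each row is the pose to reach, as a shift and turn from the pose measured when the call began, along the tool's axes at that moment; what a row does not reach only later rows make up. A row lasts 1/8 s, in which the tool goes at most 62.5 mm and 10.7 degrees, less where a joint would pass 70% of its speed; a pose out of reach is approached as far as the arm can. A call with a gripper value outside its range is refused whole. The fingers move at their own pace and stop on an object; "force" is the grip in N (left out, the last holds). Time passes only in rows, so rows that repeat a pose let the fingers close. It gives the time, the measured TCP pose, the force and the opening at its end, in the units of the state.
- state(): the state, without advancing time (a new reading comes with each control period).
- snapshot(name): name is "side" or "top" or "wrist"; returns the picture (384x512x3 uint8, red, green, blue); there is no depth.
- calibration(name): a dict with "fx", "fy", "cx", "cy" (pixels), "eye" and "rotation" of the camera in the world. Camera axes: x right, y up, looking along -z (the intrinsics and any distortion apply to the point x, -y, -z); pixel columns grow to the right and rows downward; lengths in m; the calibration is good to about 2 mm. A picture is of the moment at which its call begins: read the wrist's pose just before it. calibration takes no time and is no camera call; for the wrist camera it gives the pose at the moment of the call.
- hand_in(): hands the job in, once; it reports no verdict.
The state is a dict: "time": time; "joints": joint angles; "qd": joint speeds; "effort": joint torques, N m; "ee_pos": TCP position; "ee_rot": TCP orientation; "contact_force": force on the tool from outside, world axes, zero at the start; "ft_torque": the same for the moment, N m; "grip_width": finger opening in m.
Only numpy, scipy, OpenCV 4.12 (cv2) and the standard library are available. Lean on these libraries where they do the work, as an engineer would, in place of code of your own. Each camera call takes 0.05 s, during which the arm holds its last target.

## Task

The washed meat mallet stands head-up in the drying caddy. Lift it straight out and lower it handle-first through the steel ring on the stand until its head rests fully home on the ring, then let go. The ring is clamped somewhere along its bar and you only know roughly where, so feel for the opening gently: never ram the ring or let the mallet fall onto it, and leave the pepper mill, the jar and the tin where they are.

Things in the scene. Friction and masses are not known exactly. Their poses are not given: they have to be found in the camera images.
- mallet_head (a point): Meat mallet, 0.24 to 0.38 kg, upright, head on top. This point: centre of its aluminium block head, 64 mm along x, 44 mm along y (the sides to grip), 42 mm high; z points up, away from the handle. At the start the head's flat underside (21 mm below this point) rests on the caddy's rim and the handle hangs free in a compartment.
- mallet_end (a point): Centre of the lower end of the mallet's handle, 141 mm straight below the head's centre. The handle is round wood, 22 mm in diameter, 120 mm long from the head's underside; its end is flat with a 1.5 mm rounded edge.
- caddy: Fixed steel drying caddy, 46 mm along x, 160 mm along y, rim 150 mm above the counter, on a grey tray 100 x 190 x 10 mm. Origin on the counter under its centre. Walls 4 mm. The mallet stands in the +y compartment (38 x 74 mm inside, centre at y = +39 mm); brush and spoon handles, up to 156 mm high, stand in the -y one.
- stand: Fixed ring stand; the ring counts as rammed above 50 N between mallet and stand, or if the mallet drops into it faster than 0.4 m/s. Origin on the counter below point bar_end; x points along the bar, away from the ring. Wooden foot x -90 to 110 mm, 90 mm wide, 12 mm thick; post at x = 75 mm under a bar (x 0 to 90 mm) that carries the ring's tongue. Nothing is above the ring's top.
- bar_end (a point): Point over the ring-side end of the stand's bar, level with the ring's top, 150 mm above the counter; axes as the stand's. Flat-topped steel ring, 26 mm inside, 42 mm outside, 14 mm high, a 20 mm wide, 76 mm long tongue flush with its top towards +x. Clamped immovably with its centre anywhere from x = -75 to -25 mm (y = 0) from here: not measured, to be seen or felt.
- mill_mid (a point): Loose dark wooden pepper mill, 48 mm in diameter, 110 mm high; this point is half-way up. Not to be moved.
- jar_mid (a point): Loose amber glass jar with a blue cap, 60 mm in diameter, 90 mm high; this point is half-way up. Not to be moved.
- tin_mid (a point): Loose yellow-banded tin, 66 mm in diameter, 80 mm high; this point is half-way up. Not to be moved.

How it is judged:
On the way, in this order (a step that is already met when the one before it is completed fails the run):
1. the mallet is lifted clear of the caddy (height (world z) of mallet_head above 0.285 m), for 0.1 s.
2. the handle is in the ring, upright, at least half-way down (z of mallet_head in the frame of bar_end below 0.08 m and x of mallet_head in the frame of bar_end between -0.082 and -0.018 m and y of mallet_head in the frame of bar_end between -0.01 and 0.01 m), for 0.1 s.
At the end, for the whole second after the job is handed in: The mallet hangs in the ring, released and at rest: handle down through the ring, upright within 0.1 rad, the underside of its head on the ring's top (head centre 16 to 25 mm above it), 18 to 82 mm from the bar's end and within 8 mm of the bar's line (z of mallet_head in the frame of bar_end between 0.016 and 0.025 m and x of mallet_head in the frame of bar_end between -0.082 and -0.018 m and y of mallet_head in the frame of bar_end between -0.008 and 0.008 m and angle between mallet_head's own z axis and vertical below 0.1 rad and linear speed of mallet below 0.02 m/s); the robot touches nothing.
It fails at once if the mallet is pressed or knocked on the stand with more than 50 N (contact force between mallet and stand above 50 N).
It fails at once if the mallet falls into the ring (faster than 0.4 m/s there) (z of mallet_head in the frame of bar_end below 0.13 m and x of mallet_head in the frame of bar_end between -0.082 and -0.018 m and y of mallet_head in the frame of bar_end between -0.015 and 0.015 m and linear speed of mallet above 0.4 m/s).
It fails at once if the pepper mill is moved (distance of mill_mid from where it was at the start of the episode above 0.02 m).
It fails at once if the jar is moved (distance of jar_mid from where it was at the start of the episode above 0.02 m).
It fails at once if the tin is moved (distance of tin_mid from where it was at the start of the episode above 0.02 m).
It also fails if it takes over 72 s, if anything falls off the work surface, if the arm or the gripper's body presses on something with over 40 N, if the wrist force passes 120 N, or if a joint passes its speed limit or range.

## Working session

There is one attempt and no reset: what is moved stays moved. The work goes in short steps, Python scripts to look and compute and a tool call to move; the robot and the scene stay as the last step left them, time stands still between calls to the robot, and variables do not carry over. Pictures are saved under pics/ and viewed, and the job is handed in when it is done.

Besides the shell and the picture viewer there is one more tool, called after ">>>" as name(argument=value, ...) on one line, values as JSON. play_rows: Moves the arm, as the interface text tells. Its arguments: {"type":"object","properties":{"twist":{"type":"array","items":{"type":"array","items":{"type":"number"}}},"offset":{"type":"array","items":{"type":"array","items":{"type":"number"}}},"jaw":{"type":"array","items":{"type":"number"}},"force":{"type":"number"}},"required":["twist","offset","jaw"]}

```bash
mkdir -p pics; ls; python3 - <<'E'
from workcell import state,snapshot,calibration,grip_depth
import cv2
print(grip_depth if not callable(grip_depth) else grip_depth())
s=state(); print(s)
for n in ("side","top","wrist"):
    c=calibration(n); print(n,c)
    cv2.imwrite(f"pics/{n}0.png",cv2.cvtColor(snapshot(n),cv2.COLOR_RGB2BGR))
E
```

```text
pics
0.0187
{'time': 0.0, 'joints': array([ 1.10169474e+00,  1.81558006e-01,  1.60799953e+00,  1.58327716e-05,
        1.35379515e+00, -2.06329532e-01]), 'qd': array([-0.00065492,  0.00040569, -0.00016421,  0.00132128,  0.00024309,
       -0.00017406]), 'effort': array([-1.66518937e-03, -4.44890535e+01, -3.51320779e+01, -4.90715356e-04,
        9.55209020e-03, -3.19956064e-05]), 'ee_pos': array([0.149103  , 0.55476513, 0.23037871]), 'ee_rot': array([-3.14121695e+00,  1.71953357e-03,  1.30802117e+00]), 'contact_force': array([0.28509815, 0.24477938, 0.14104601]), 'ft_torque': array([-0.011701  , -0.05710142, -0.05939691]), 'grip_width': 0.08533976109867082}
side {'fx': 464.02739537616634, 'fy': 464.02739537616634, 'cx': 252.74426022987555, 'cy': 195.55636013950647, 'eye': array([-0.00203572, -0.57559416,  0.7288204 ]), 'rotation': array([ 0.91837232,  0.01511756, -0.78240067])}
top {'fx': 406.6759058577484, 'fy': 406.6759058577484, 'cx': 251.6733253113591, 'cy': 192.9251013398721, 'eye': array([0.50992831, 0.01515312, 1.04456782]), 'rotation': array([ 0.07958149,  0.00892818, -1.55055823])}
wrist {'fx': 270.30342955117925, 'fy': 270.30342955117925, 'cx': 250.31489226973002, 'cy': 195.72137773476754, 'eye': array([0.08313523, 0.57281811, 0.37455139]), 'rotation': array([-2.72591621e-01,  1.06440635e-03,  1.30804444e+00])}
```

View pics/side0.png

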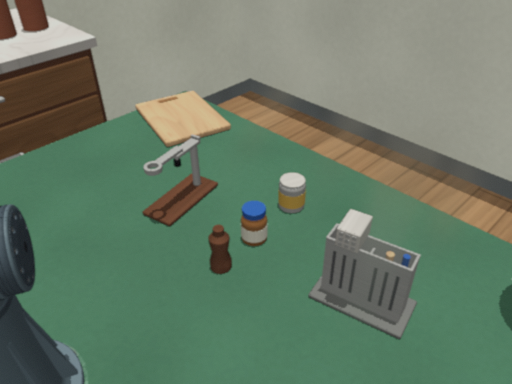

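View pics/top0.png

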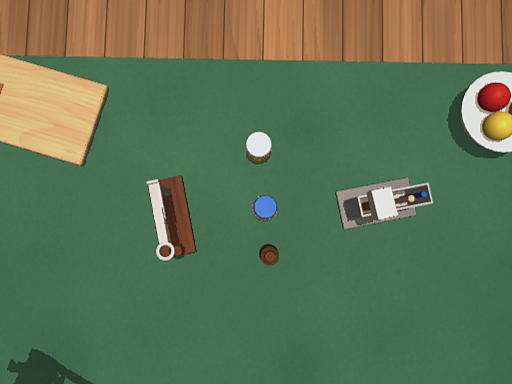

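View pics/wrist0.png

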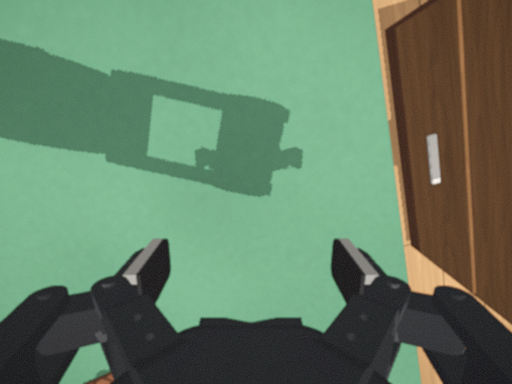

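The side view shows the mallet head at about (352,230) in the caddy and the ring at (153,167). The top view shows the head at about (384,203) and the ring at (165,251). I'll zoom in.

```bash
python3 - <<'E'
import cv2,numpy as np
t=cv2.imread("pics/top0.png"); s=cv2.imread("pics/side0.png")
def cr(im,x0,x1,y0,y1,k): return cv2.resize(im[y0:y1,x0:x1],None,fx=k,fy=k,interpolation=cv2.INTER_CUBIC)
cv2.imwrite("pics/c1.png",np.hstack([cr(t,335,435,175,235,4),cr(t,140,200,170,265,4)[:240] if 0 else cv2.copyMakeBorder(cr(t,140,200,170,270,4),0,0,0,0,0)[0:240]]))
cv2.imwrite("pics/ringtop.png",cr(t,135,210,170,265,6))
cv2.imwrite("pics/malltop.png",cr(t,330,440,170,235,7))
cv2.imwrite("pics/ringside.png",cr(s,130,230,125,225,6))
cv2.imwrite("pics/mallside.png",cr(s,305,420,205,300,6))
E
```

```text
(no output)
```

View pics/ringtop.png

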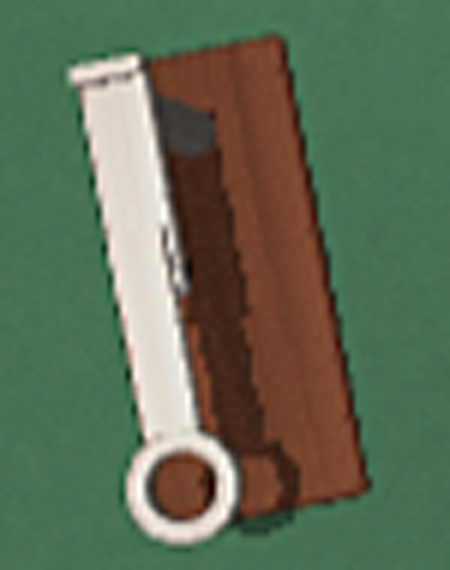

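View pics/malltop.png

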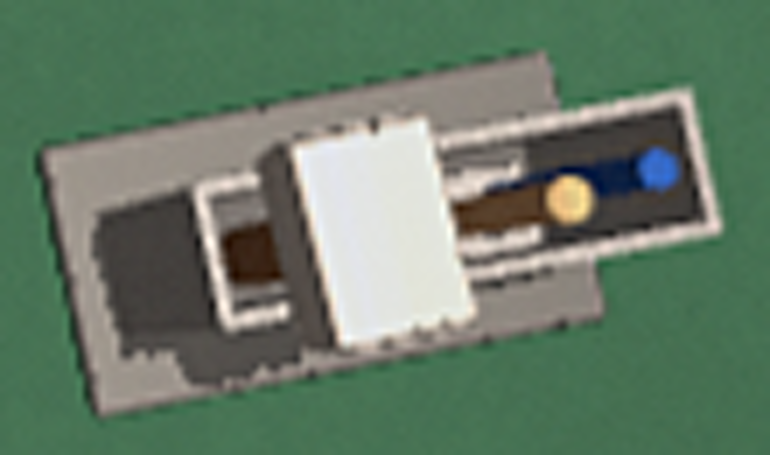

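View pics/ringside.png

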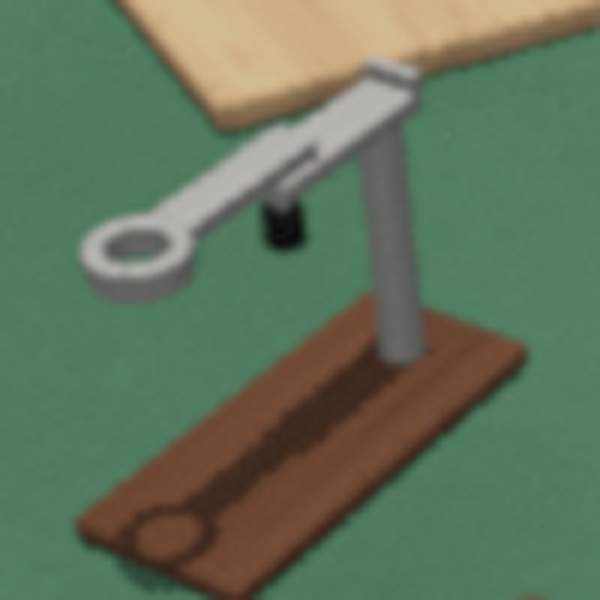

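View pics/mallside.png

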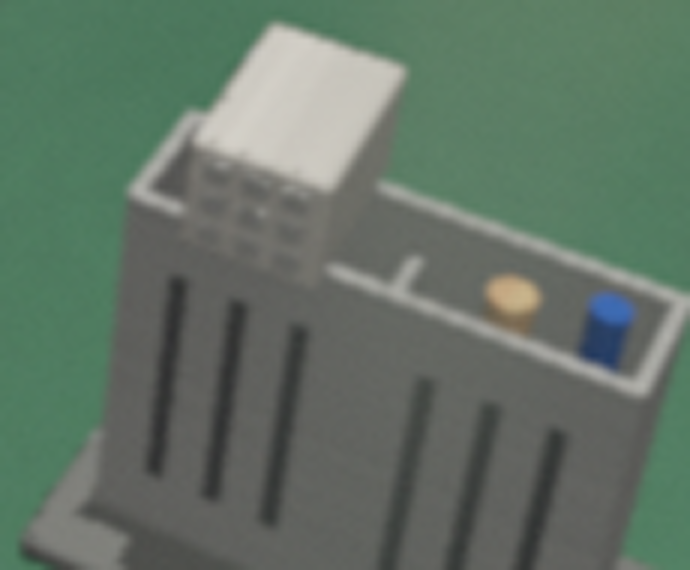

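```bash
cat > h.py <<'E'
import numpy as np
from scipy.spatial.transform import Rotation as R
from workcell import calibration
def cam(n,c=None):
    c=c or calibration(n); return c
def ray(c,uv):
    d=np.array([(uv[0]-c['cx'])/c['fx'],-(uv[1]-c['cy'])/c['fy'],-1.])
    return np.array(c['eye']),R.from_euler('xyz',c['rotation']).apply(d)
def tri(obs):
    A=np.zeros((3,3));b=np.zeros(3);L=[]
    for c,uv in obs:
        o,d=ray(c,uv);d=d/np.linalg.norm(d);P=np.eye(3)-np.outer(d,d);A+=P;b+=P@o;L.append((o,P))
    x=np.linalg.solve(A,b); return x,[round(1e3*np.linalg.norm(P@(x-o)),1) for o,P in L]
def plane(c,uv,z):
    o,d=ray(c,uv); return o+d*(z-o[2])/d[2]
def proj(c,p):
    q=R.from_euler('xyz',c['rotation']).inv().apply(np.array(p)-c['eye'])
    return np.array([c['cx']+c['fx']*q[0]/-q[2],c['cy']-c['fy']*q[1]/-q[2]])
E
python3 - <<'E'
from h import *
T=calibration("top");S=calibration("side")
f=lambda p,k,o:((np.array(p)+.5)/k-.5+np.array(o))
tt=[f(p,7,(330,170)) for p in [(293,142),(425,118),(472,318),(340,347)]]
ss=[f(p,6,(305,205)) for p in [(275,23),(407,70),(332,190),(197,148)]]
X=[]
for a,b in zip(tt,ss):
    x,r=tri([(T,a),(S,b)]);X.append(x);print(x.round(4),r)
X=np.array(X);print("head top mean",X.mean(0).round(4))
Y=np.array([plane(T,a,.192) for a in tt]);print("top-only",Y.mean(0).round(4))
e=Y[1]-Y[0];g=Y[3]-Y[0];print(np.linalg.norm(e),np.linalg.norm(g),np.degrees(np.arctan2(e[1],e[0])),np.degrees(np.arctan2(g[1],g[0])))
print("ring",tri([(T,f((183,488),6,(135,170))),(S,f((138,251),6,(130,125)))]), plane(T,f((183,488),6,(135,170)),.15),plane(S,f((138,251),6,(130,125)),.15))
# bar edges top
for nm,p in dict(l1=(84,90),l2=(143,430),r1=(146,70),r2=(199,420)).items(): print(nm,plane(T,f(p,6,(135,170)),.15).round(4))
print("foot")
for p in [(285,36),(370,488)]: print(plane(T,f(p,6,(135,170)),.012).round(4))
print("mill",plane(T,(269,254),.11),"jar",plane(T,(265,207),.09),"tin",plane(T,(258,145),.08))
E
```

```text
[ 0.5884 -0.2267  0.1896] [np.float64(1.3), np.float64(1.3)]
[ 0.5972 -0.2673  0.189 ] [np.float64(0.3), np.float64(0.3)]
[ 0.5376 -0.2814  0.1883] [np.float64(0.0), np.float64(0.0)]
[ 0.5278 -0.2421  0.1864] [np.float64(0.5), np.float64(0.5)]
head top mean [ 0.5628 -0.2544  0.1883]
top-only [ 0.5629 -0.2536  0.192 ]
0.040302756458493044 0.06261799826285819 -78.55760740382496 -167.28659284889548
ring (array([0.44939801, 0.21274046, 0.145197  ]), [np.float64(0.7), np.float64(0.7)]) [0.45024946 0.21127347 0.15      ] [0.44525603 0.20679801 0.15      ]
l1 [0.5952 0.2533 0.15  ]
l2 [0.4709 0.2267 0.15  ]
r1 [0.603  0.2307 0.15  ]
r2 [0.475  0.2063 0.15  ]
foot
[0.6331 0.2051 0.012 ]
[0.4427 0.1628 0.012 ]
mill [ 0.44554984 -0.01727189  0.11      ] jar [ 0.55334019 -0.00673732  0.09      ] tin [0.70240558 0.01246438 0.08      ]
```

Head centre comes out at about (0.563, -0.254, 0.171) with yaw about 12°. The ring centre is about (0.4495, 0.2115), bar at about 12°. Both heights measure 3–5 mm low against the text, but that fits the calibration tolerance. Next I move over the ring for a wrist view.

```bash
cat >> h.py <<'E'
def goto(p,yaw=1.780,roll=np.pi,pitch=0):
    from workcell import state
    s=state();A=R.from_euler('xyz',s['ee_rot']);B=R.from_euler('xyz',[roll,pitch,yaw])
    print("t",round(s['time'],2),"pos",s['ee_pos'].round(4),"off",A.inv().apply(np.array(p)-s['ee_pos']).round(4),"tw",(A.inv()*B).as_rotvec().round(4),"F",s['contact_force'].round(2),"w",round(s['grip_width'],4))
def snap(n,name):
    import cv2
    from workcell import snapshot
    c=calibration(n);im=snapshot(n);cv2.imwrite(name,cv2.cvtColor(im,cv2.COLOR_RGB2BGR));
    np.save(name+".npy",c,allow_pickle=True);return c
E
python3 -c "
from h import *
goto([.45,.21,.30])"
```

```text
t 0.15 pos [0.1492 0.5549 0.2306] off [-0.255   0.3801 -0.0692] tw [-0.0006  0.0012 -0.472 ] F [ 0.29 -0.52 -0.2 ] w 0.0855
```

>>> play_rows(twist=[[0,0,-0.1],[0,0,-0.2],[0,0,-0.3],[0,0,-0.4],[0,0,-0.472]], offset=[[-0.03,0.045,-0.01],[-0.06,0.09,-0.03],[-0.09,0.135,-0.05],[-0.12,0.18,-0.07],[-0.15,0.225,-0.07]], jaw=[100,100,100,100,100])

```text
time: 0.78
ee_pos: [0.3291, 0.3507, 0.3026]
ee_rot: [3.139, -0.0, 1.783]
contact_force: [1.4, 0.3, 0.2]
grip_width: 0.0853
```

```bash
python3 -c "
from h import *
goto([.45,.21,.30])"
```

```text
t 0.78 pos [0.3291 0.3507 0.3026] off [-0.1631  0.0886  0.0028] tw [ 0.0025 -0.0002  0.003 ] F [1.44 0.32 0.2 ] w 0.0853
```

>>> play_rows(twist=[[0,0,0],[0,0,0],[0,0,0.003],[0,0,0.003],[0,0,0.003]], offset=[[-0.05,0.027,0],[-0.1,0.055,0],[-0.145,0.079,0],[-0.163,0.089,0.003],[-0.163,0.089,0.003]], jaw=[100,100,90,80,75])

```text
time: 1.4
ee_pos: [0.4509, 0.2089, 0.2991]
ee_rot: [3.14, -0.0, 1.777]
contact_force: [-0.4, 0.2, -0.1]
grip_width: 0.0639
```

```bash
python3 - <<'E'
from h import *
goto([.45,.21,.30])
import cv2
c=snap("wrist","pics/w_ring1.png"); goto([.45,.21,.3])
print(proj(c,[.4495,.2115,.15]))
E
```

```text
t 1.4 pos [0.4509 0.2089 0.2991] off [ 0.0013 -0.0007 -0.0009] tw [ 0.0012 -0.0002 -0.0029] F [-0.43  0.18 -0.09] w 0.0639
t 1.45 pos [0.4503 0.2098 0.2993] off [ 0.0003 -0.0003 -0.0007] tw [ 0.0013 -0.0006 -0.0016] F [-0.68 -0.7  -0.83] w 0.0641
[252.64393511 182.95524744]
```

View pics/w_ring1.png

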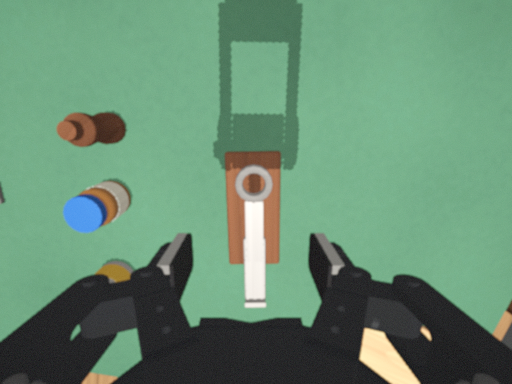

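Ring at about (254,184), predicted (252.6,183): the views agree. I'll go lower for finer resolution.

>>> play_rows(twist=[[0,0,0],[0,0,-0.002],[0,0,-0.002],[0,0,-0.002]], offset=[[0,0,0.05],[0,0,0.1],[0,0,0.1],[0,0,0.1]], jaw=[75,75,75,75])

```text
time: 1.95
ee_pos: [0.4511, 0.2108, 0.2013]
ee_rot: [3.138, -0.001, 1.782]
contact_force: [-0.5, 0.0, 0.6]
grip_width: 0.064
```

```bash
python3 - <<'E'
from h import *
import cv2
goto([.45,.21,.20])
c=snap("wrist","pics/w_ring2.png"); goto([.45,.21,.2]); 
for n in (1,2):
    im=cv2.imread(f"pics/w_ring{n}.png"); x0,y0=(200,130) if n==1 else (180,110)
    w=150 if n==2 else 110
    cv2.imwrite(f"pics/w_ring{n}c.png",cv2.resize(im[y0:y0+w,x0:x0+w],None,fx=4,fy=4,interpolation=cv2.INTER_CUBIC))
print(proj(c,[.4495,.2115,.15]),c['eye'],c['rotation'])
E
```

```text
t 1.95 pos [0.4511 0.2108 0.2013] off [-0.0005 -0.0012  0.0013] tw [ 0.0035 -0.0007  0.0016] F [-0.54  0.04  0.64] w 0.064
t 2.0 pos [0.4517 0.2107 0.2019] off [-0.0003 -0.0018  0.0019] tw [ 0.0052 -0.0006  0.0013] F [ 1.02 -0.05  0.7 ] w 0.0639
[251.39237399 211.04059916] [0.38366837 0.19635782 0.34509071] [-2.76680998e-01 -1.08635890e-03  1.78157639e+00]
```

View pics/w_ring2.png

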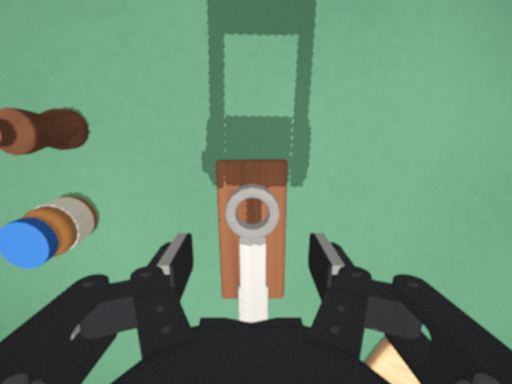

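View pics/w_ring2c.png

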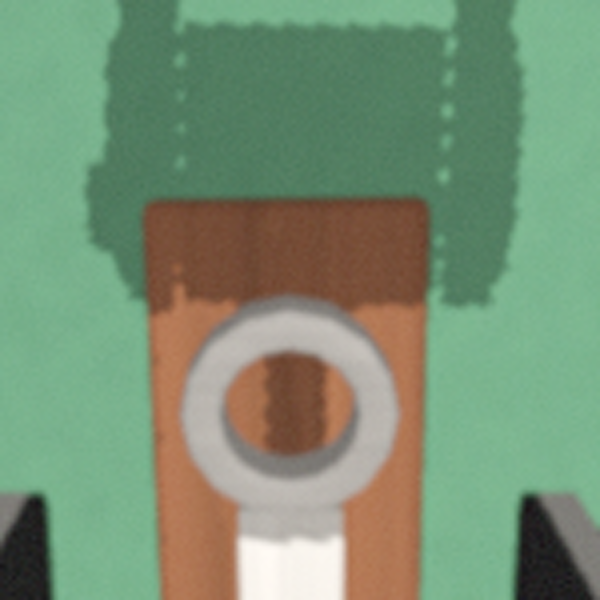

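```bash
python3 - <<'E'
from h import *
import cv2
cs={n:np.load(f"pics/w_ring{n}.png.npy",allow_pickle=True).item() for n in (1,2)}
print("w2",plane(cs[2],(252.0,212.4),.15).round(4))
im=cv2.imread("pics/w_ring1.png")
cv2.imwrite("pics/w_ring1c.png",cv2.resize(im[150:220,215:295],None,fx=8,fy=8,interpolation=cv2.INTER_CUBIC))
# overlay: model ring circles at candidate
import itertools
def ov(c,name,ctr,out,x0,y0,w,k):
    im=cv2.imread(name);im=cv2.resize(im[y0:y0+w,x0:x0+w],None,fx=k,fy=k,interpolation=cv2.INTER_CUBIC)
    for r,z in ((.013,.15),(.021,.15),(.013,.136)):
        pts=np.array([proj(c,[ctr[0]+r*np.cos(a),ctr[1]+r*np.sin(a),z]) for a in np.linspace(0,6.2832,60)])
        pts=((pts-[x0,y0]+.5)*k-.5).round().astype(int);cv2.polylines(im,[pts.reshape(-1,1,2)],True,(0,0,255) if z==.15 else (255,0,0),1)
    cv2.imwrite(out,im)
ctr=plane(cs[2],(252.0,212.4),.15)
ov(cs[2],"pics/w_ring2.png",ctr,"pics/ov2.png",210,170,90,6)
ov(cs[1],"pics/w_ring1.png",ctr,"pics/ov1.png",220,150,70,8)
E
```

```text
w2 [0.4505 0.2122 0.15  ]
```

View pics/ov2.png

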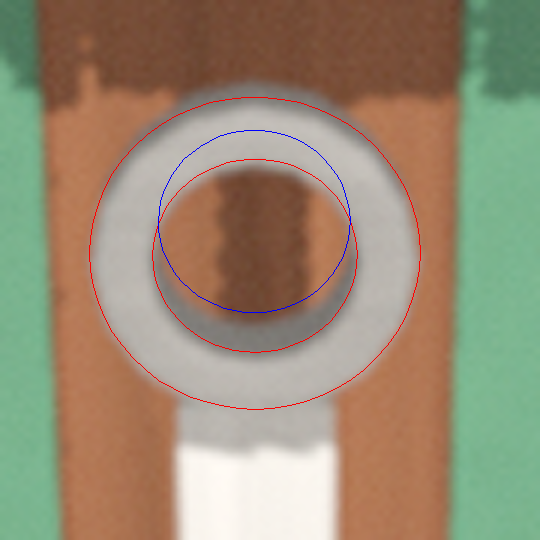

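View pics/ov1.png

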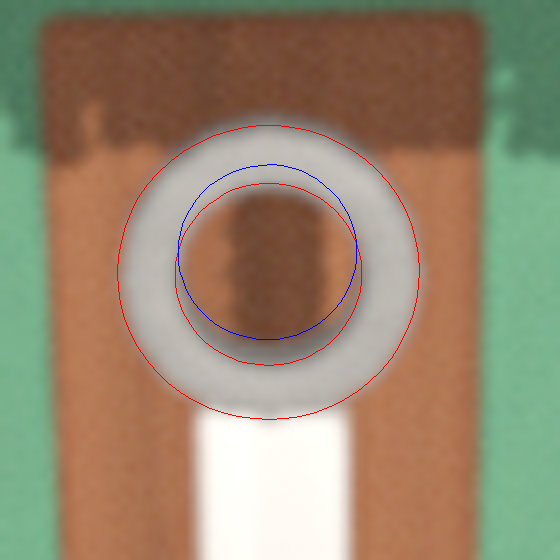

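The overlaid model ring fits both wrist pictures. Ring centre (0.4505, 0.2122). Now over the mallet at the same relative height.

```bash
python3 -c "
from h import *
goto([.563,-.254,.242])"
```

```text
t 2.0 pos [0.4517 0.2107 0.2019] off [-0.4777  0.0119 -0.0403] tw [ 0.0052 -0.0006  0.0013] F [ 1.02 -0.05  0.7 ] w 0.0639
```

>>> play_rows(twist=[[0,0,0],[0,0,0],[0,0,0],[0,0,0],[0,0,0]], offset=[[-0.03,0,-0.04],[-0.085,0,-0.06],[-0.14,0.01,-0.06],[-0.195,0.01,-0.06],[-0.25,0.012,-0.06]], jaw=[75,75,75,75,75])

```text
time: 2.62
ee_pos: [0.5169, -0.0332, 0.2651]
ee_rot: [3.132, 0.002, 1.782]
contact_force: [0.6, -0.1, 0.6]
grip_width: 0.0638
```

```bash
python3 -c "
from h import *
goto([.563,-.254,.242])"
```

```text
t 2.62 pos [ 0.5169 -0.0332  0.2651] off [-0.2255 -0.0013  0.0235] tw [0.01   0.0018 0.0016] F [ 0.58 -0.06  0.57] w 0.0638
```

>>> play_rows(twist=[[0,0,0],[0,0,0],[0.007,0,0],[0.007,0,0],[0.007,0,0]], offset=[[-0.055,0,0],[-0.11,0,0],[-0.165,0,0],[-0.215,0,0.015],[-0.225,-0.001,0.022]], jaw=[75,75,75,75,75])

```text
time: 3.25
ee_pos: [0.5639, -0.2568, 0.2451]
ee_rot: [3.137, 0.004, 1.779]
contact_force: [-0.2, 0.5, 0.1]
grip_width: 0.0643
```

>>> play_rows(twist=[[0,0,0],[0,0,0]], offset=[[0,0,0],[0,0,0]], jaw=[75,75])

```text
time: 3.5
ee_pos: [0.5646, -0.256, 0.2468]
ee_rot: [3.135, 0.006, 1.78]
contact_force: [0.1, 1.0, -1.1]
grip_width: 0.0644
```

```bash
python3 - <<'E'
from h import *
import cv2
goto([.563,-.254,.242])
c=snap("wrist","pics/w_head1.png"); goto([.563,-.254,.242])
print(proj(c,[.563,-.254,.192]),c['eye'],c['rotation'])
E
```

```text
t 3.5 pos [ 0.5646 -0.256   0.2468] off [ 0.0023 -0.0011  0.0048] tw [ 0.0065  0.0057 -0.0005] F [ 0.06  1.   -1.05] w 0.0644
t 3.55 pos [ 0.5645 -0.2558  0.2467] off [ 0.0021 -0.0011  0.0046] tw [0.0064 0.0056 0.    ] F [ 0.29  0.35 -0.54] w 0.064
[253.44910839 209.73805024] [ 0.49650068 -0.26949637  0.390393  ] [-0.27961616  0.00530212  1.77956525]
```

View pics/w_head1.png

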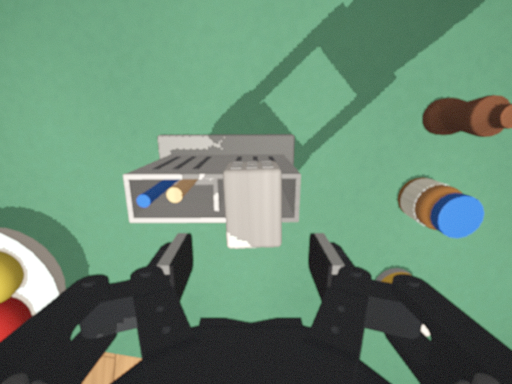

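Head top spans roughly (225–281, 166–246). I'll fit a 64×44 mm rectangle to it.

```bash
python3 - <<'E'
from h import *
import cv2
c=np.load("pics/w_head1.png.npy",allow_pickle=True).item()
x0,y0,w,k=205,150,110,5
im=cv2.imread("pics/w_head1.png");im=cv2.resize(im[y0:y0+w,x0:x0+w],None,fx=k,fy=k,interpolation=cv2.INTER_CUBIC)
cv2.imwrite("pics/hc.png",im)
def rect(ctr,yaw,z):
    cs,sn=np.cos(yaw),np.sin(yaw)
    P=np.array([proj(c,[ctr[0]+cs*a-sn*b,ctr[1]+sn*a+cs*b,z]) for a,b in ((.032,.022),(.032,-.022),(-.032,-.022),(-.032,.022))])
    return ((P-[x0,y0]+.5)*k-.5).round().astype(int)
for z,col in((.192,(0,0,255)),):
    cv2.polylines(im,[rect((.563,-.254),np.radians(12),z).reshape(-1,1,2)],True,col,1)
cv2.imwrite("pics/hov.png",im)
E
```

```text
(no output)
```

View pics/hov.png

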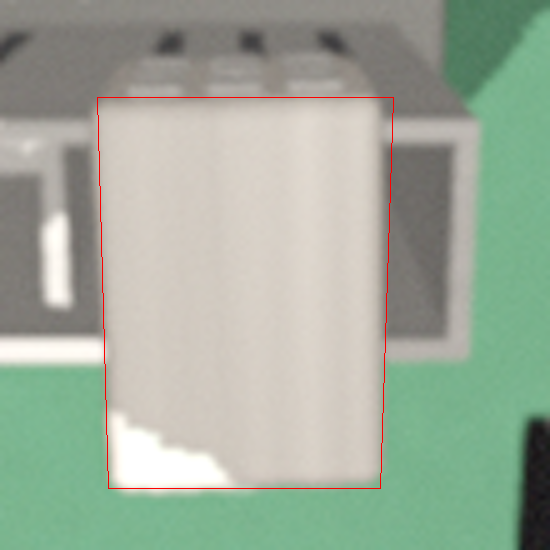

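Rectangle fits to about 1 mm; corrected head centre (0.563, -0.2545), yaw about 12.6°, top at 0.192.

```bash
python3 -c "
from h import *
goto([.563,-.2545,.200],1.791)"
```

```text
t 3.55 pos [ 0.5645 -0.2558  0.2467] off [ 0.0018 -0.0015  0.0467] tw [ 0.0063  0.0057 -0.011 ] F [ 0.29  0.35 -0.54] w 0.064
```

>>> play_rows(twist=[[0.006,0.006,-0.011],[0.006,0.006,-0.011],[0.006,0.006,-0.011],[0.006,0.006,-0.011]], offset=[[0.002,-0.0015,0.01],[0.002,-0.0015,0.03],[0.002,-0.0015,0.045],[0.002,-0.0015,0.046]], jaw=[75,75,75,75])

```text
time: 4.05
ee_pos: [0.5618, -0.2534, 0.1979]
ee_rot: [-3.139, -0.004, 1.791]
contact_force: [-0.6, -0.2, 0.0]
grip_width: 0.0637
```

```bash
python3 -c "
from h import *
goto([.563,-.2545,.153],1.791)
c=snap('wrist','pics/w_head2.png')
goto([.563,-.2545,.153],1.791)"
```

```text
t 4.05 pos [ 0.5618 -0.2534  0.1979] off [-0.0015  0.0011  0.0449] tw [-0.0027 -0.0037 -0.    ] F [-0.62 -0.24  0.03] w 0.0637
t 4.1 pos [ 0.5623 -0.2539  0.199 ] off [-0.0009  0.0006  0.046 ] tw [-0.0015 -0.0023 -0.0001] F [0.22 0.12 0.27] w 0.064
```

View pics/w_head2.png

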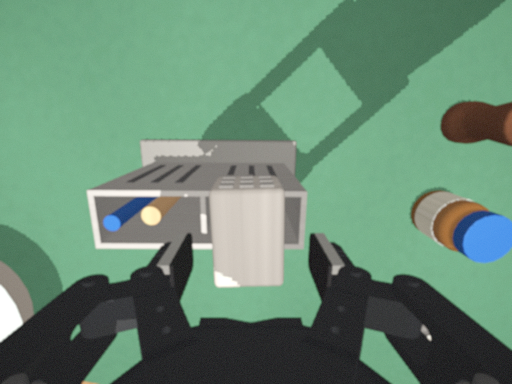

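The head lies centred between the fingers (about 213–283 against the finger gap 190–310). Descend.

>>> play_rows(twist=[[0,0,0],[-0.001,-0.002,0],[-0.001,-0.002,0],[-0.001,-0.002,0]], offset=[[-0.001,0.0005,0.012],[-0.001,0.0005,0.03],[-0.001,0.0005,0.043],[-0.001,0.0005,0.0455]], jaw=[75,75,75,75])

```text
time: 4.6
ee_pos: [0.5621, -0.2541, 0.1516]
ee_rot: [-3.139, -0.002, 1.791]
contact_force: [-0.7, 0.5, 0.5]
grip_width: 0.064
```

```bash
python3 -c "
from h import *
goto([.563,-.2545,.153],1.791)
"
```

```text
t 4.6 pos [ 0.5621 -0.2541  0.1516] off [-0.0006  0.0008 -0.0014] tw [-0.0024 -0.0025 -0.0002] F [-0.72  0.55  0.51] w 0.064
```

>>> play_rows(twist=[[0,0,0],[0,0,0],[0,0,0],[0,0,0],[0,0,0]], offset=[[0,0.0005,-0.001],[0,0.0005,-0.001],[0,0.0005,-0.001],[0,0.0005,-0.001],[0,0.0005,-0.001]], jaw=[60,50,40,35,35], force=60)

```text
time: 5.22
ee_pos: [0.5629, -0.2542, 0.1532]
ee_rot: [-3.14, -0.002, 1.791]
contact_force: [0.5, 0.4, 0.9]
grip_width: 0.0435
```

```bash
python3 -c "
from h import *
goto([.563,-.2545,.153],1.791)
"
```

```text
t 5.22 pos [ 0.5629 -0.2542  0.1532] off [-0.0003  0.      0.0002] tw [-0.0017 -0.0016 -0.0001] F [0.48 0.44 0.9 ] w 0.0435
```

Gripped at 43.5 mm. Lift straight up.

>>> play_rows(twist=[[0,0,0],[0,0,0],[-0.002,-0.002,0],[-0.002,-0.002,0],[-0.002,-0.002,0]], offset=[[0,0,-0.005],[0,0,-0.02],[0,0,-0.045],[0,0,-0.07],[0,0,-0.08]], jaw=[30,30,30,30,30])

```text
time: 5.85
ee_pos: [0.5638, -0.2548, 0.2357]
ee_rot: [3.139, 0.003, 1.791]
contact_force: [0.3, 0.4, -4.2]
grip_width: 0.0436
```

```bash
python3 -c "
from h import *
goto([.563,-.2543,.335],1.791)
snap('side','pics/s1.png')
"
```

```text
t 5.85 pos [ 0.5638 -0.2548  0.2357] off [ 0.0004 -0.0004 -0.0993] tw [ 0.0025  0.0028 -0.0001] F [ 0.28  0.38 -4.22] w 0.0436
```

View pics/s1.png

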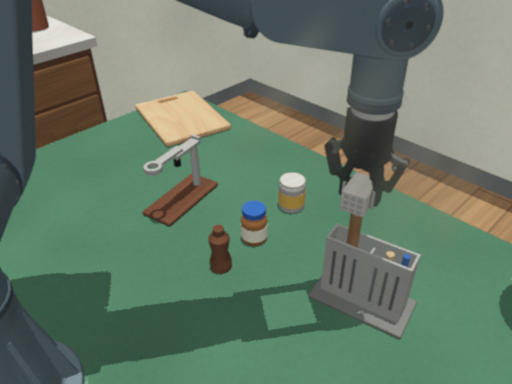

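The mallet is held upright, head at (357,193), handle coming out of the caddy. Continuing up.

>>> play_rows(twist=[[0,0,0],[0.003,0.003,0],[0.003,0.003,0],[0.003,0.003,0],[0.003,0.003,0]], offset=[[0,0,-0.02],[0,0,-0.05],[0,0,-0.08],[0,0,-0.095],[0,0,-0.1]], jaw=[30,30,30,30,30])

```text
time: 6.52
ee_pos: [0.5636, -0.2546, 0.3363]
ee_rot: [-3.142, 0.0, 1.791]
contact_force: [0.5, -0.3, -3.6]
grip_width: 0.0437
```

>>> play_rows(twist=[[0,0,0],[0,0,0]], offset=[[0,0,0],[0,0,0]], jaw=[30,30])

```text
time: 6.78
ee_pos: [0.5631, -0.2543, 0.3346]
ee_rot: [-3.14, -0.002, 1.791]
contact_force: [-0.3, 0.7, -3.1]
grip_width: 0.0434
```

```bash
python3 -c "
from h import *
goto([.4505,.2122,.335],1.791)
snap('side','pics/s2.png');snap('wrist','pics/w3.png')
goto([.4505,.2122,.335],1.791)
"
```

```text
t 6.78 pos [ 0.5631 -0.2543  0.3346] off [ 4.798e-01 -8.000e-03  4.000e-04] tw [-0.0017 -0.0016 -0.    ] F [-0.27  0.74 -3.12] w 0.0434
t 6.88 pos [ 0.5633 -0.2544  0.335 ] off [ 0.4799 -0.0082  0.0006] tw [-0.0013 -0.0012 -0.0001] F [ 0.54  0.27 -3.8 ] w 0.0435
```

View pics/s2.png

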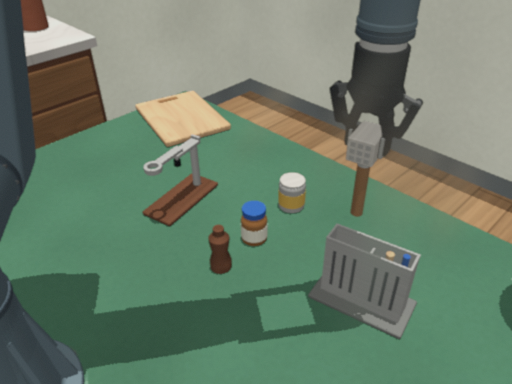

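View pics/w3.png

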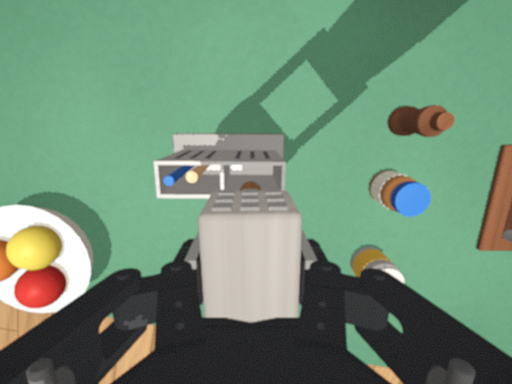

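```bash
python3 - <<'E'
from h import *
import cv2
c=np.load("pics/w3.png.npy",allow_pickle=True).item()
p=np.array([.5632,-.2544,.335]);zt=p[2]+.192-.1532  # head top
x0,y0,w,k=195,170,120,5
im=cv2.imread("pics/w3.png");im=cv2.resize(im[y0:y0+w,x0:x0+w],None,fx=k,fy=k,interpolation=cv2.INTER_CUBIC)
yaw=np.radians(12.6);cs,sn=np.cos(yaw),np.sin(yaw)
def dr(pts,col):
    P=np.array([proj(c,q) for q in pts]);P=((P-[x0,y0]+.5)*k-.5).round().astype(int)
    cv2.polylines(im,[P.reshape(-1,1,2)],True,col,1)
for z,col in ((zt,(0,0,255)),(zt-.042,(255,0,0))):
    dr([[p[0]+cs*a-sn*b,p[1]+sn*a+cs*b,z] for a,b in ((.032,.022),(.032,-.022),(-.032,-.022),(-.032,.022))],col)
dr([[p[0]+.011*np.cos(t),p[1]+.011*np.sin(t),zt-.162] for t in np.linspace(0,6.28,40)],(0,255,255))
cv2.imwrite("pics/w3o.png",im)
E
```

```text
(no output)
```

View pics/w3o.png

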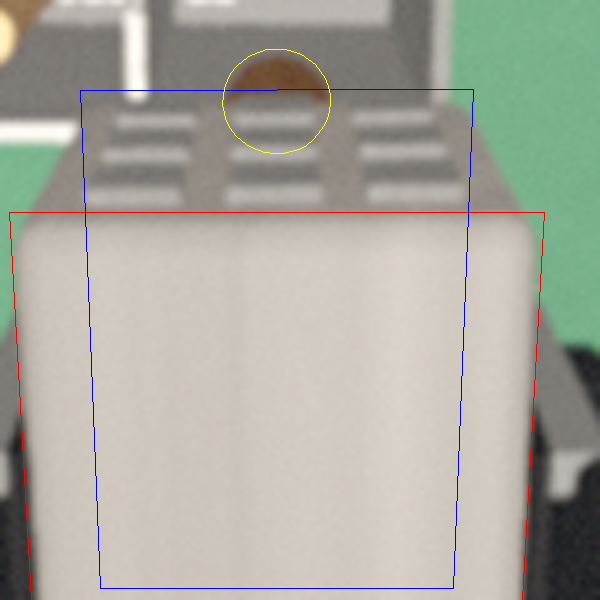

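The mallet is clear (handle end visible at (250,186)). In the model overlay the handle end and head sit about 1.5 mm further along +x than TCP; I'll allow for that. Moving over the ring.

>>> play_rows(twist=[[0,0,0],[0,0,0],[0,0,0],[0,0,0],[0,0,0]], offset=[[0.03,0,0],[0.08,0,0],[0.13,-0.003,0],[0.18,-0.004,0],[0.23,-0.005,0]], jaw=[30,30,30,30,30])

```text
time: 7.5
ee_pos: [0.5074, -0.0295, 0.335]
ee_rot: [-3.14, -0.001, 1.791]
contact_force: [1.3, 1.0, -4.2]
grip_width: 0.0438
```

```bash
python3 -c "
from h import *
goto([.4492,.2119,.325],1.791)
"
```

```text
t 7.5 pos [ 0.5074 -0.0295  0.335 ] off [ 0.2483 -0.0042  0.0104] tw [-0.0015 -0.0015 -0.0003] F [ 1.3   1.04 -4.18] w 0.0438
```

>>> play_rows(twist=[[0,0,0],[0,0,0],[0,0,0],[-0.001,-0.001,0],[-0.001,-0.001,0]], offset=[[0.055,0,0],[0.11,-0.002,0],[0.165,-0.003,0],[0.21,-0.004,0.005],[0.23,-0.004,0.01]], jaw=[30,30,30,30,30])

```text
time: 8.12
ee_pos: [0.4522, 0.1963, 0.3251]
ee_rot: [-3.141, -0.001, 1.793]
contact_force: [-0.4, -0.2, -3.7]
grip_width: 0.0434
```

```bash
python3 -c "
from h import *
goto([.4492,.2119,.29],1.791)
"
```

```text
t 8.12 pos [0.4522 0.1963 0.3251] off [0.0158 0.0005 0.0351] tw [-0.0004 -0.001   0.0024] F [-0.4  -0.23 -3.67] w 0.0434
```

>>> play_rows(twist=[[0,0,0.002],[0,-0.001,0.002],[0,-0.001,0.002],[0,-0.001,0.002],[0,-0.001,0.002]], offset=[[0.01,0.0005,0],[0.0158,0.0005,0.01],[0.0158,0.0005,0.02],[0.0158,0.0005,0.03],[0.0158,0.0005,0.035]], jaw=[30,30,30,30,30])

```text
time: 8.75
ee_pos: [0.449, 0.2112, 0.2889]
ee_rot: [-3.14, 0.0, 1.79]
contact_force: [0.3, 0.3, -4.2]
grip_width: 0.0433
```

>>> play_rows(twist=[[0,0,0],[0,0,0]], offset=[[0,0,0],[0,0,0]], jaw=[30,30])

```text
time: 9.0
ee_pos: [0.4493, 0.211, 0.2891]
ee_rot: [-3.14, 0.0, 1.79]
contact_force: [0.0, 0.1, -3.6]
grip_width: 0.0431
```

```bash
python3 - <<'E'
from h import *
import cv2
goto([.4492,.2119,.285],1.791)
snap('wrist','pics/w4.png');snap('side','pics/s4.png');snap('top','pics/t4.png')
goto([.4492,.2119,.285],1.791)
for n,x0,y0,w,h,k in (('w4',190,150,130,100,6),('s4',110,70,130,130,5)):
    im=cv2.imread(f'pics/{n}.png');cv2.imwrite(f'pics/{n}c.png',cv2.resize(im[y0:y0+h,x0:x0+w],None,fx=k,fy=k,interpolation=cv2.INTER_CUBIC)[:600])
E
```

```text
t 9.0 pos [0.4493 0.211  0.2891] off [0.0009 0.0001 0.0041] tw [-0.0017  0.0002 -0.0011] F [ 0.05  0.14 -3.64] w 0.0431
t 9.15 pos [0.4493 0.2112 0.2893] off [0.0007 0.0001 0.0043] tw [-0.0013  0.0001 -0.0007] F [-0.63  0.2  -3.41] w 0.0431
```

View pics/w4c.png

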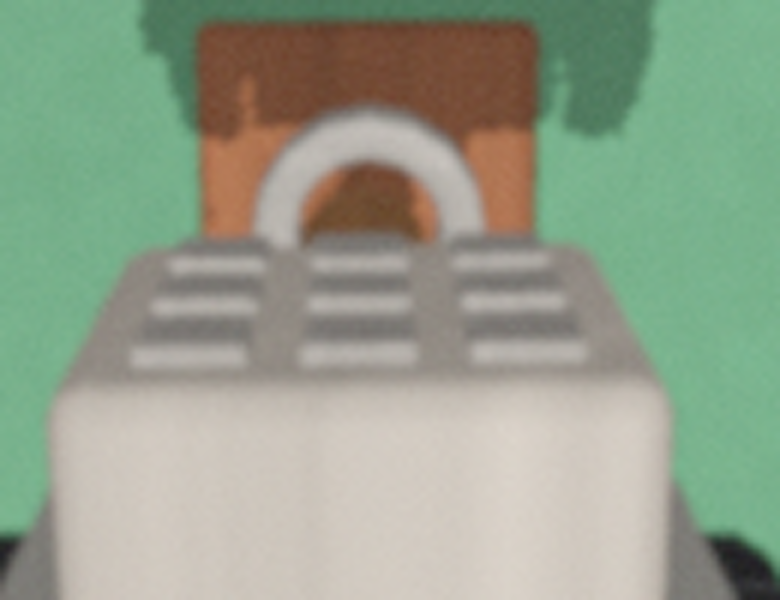

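View pics/s4c.png

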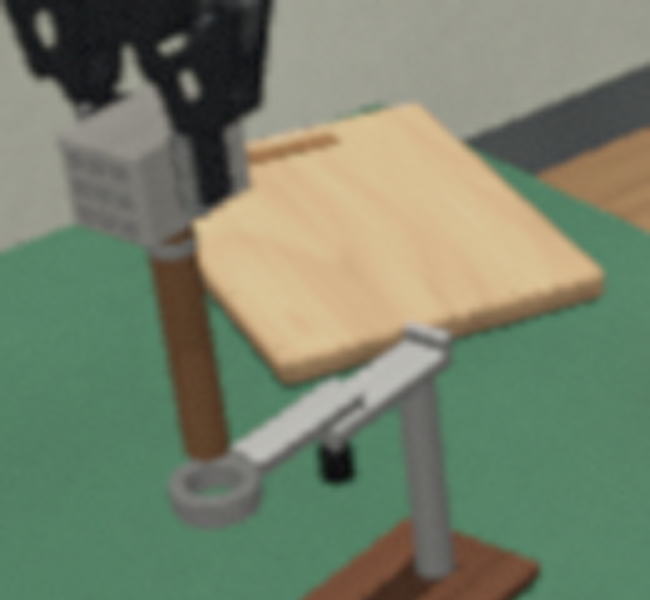

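```bash
python3 - <<'E'
from h import *
import cv2
p=np.array([.4493,.2111,.2892]);ring=(.4505,.2122);ze=p[2]+.0178-.141
u=np.array([.976,.218])
for n,x0,y0,w,h,k in (('w4',220,160,70,60,10),('s4',135,140,40,50,12)):
    c=np.load(f"pics/{n}.png.npy",allow_pickle=True).item()
    im=cv2.imread(f'pics/{n}.png');im=cv2.resize(im[y0:y0+h,x0:x0+w],None,fx=k,fy=k,interpolation=cv2.INTER_CUBIC)
    raw=im.copy()
    def circ(ctr,r,z,col):
        P=np.array([proj(c,[ctr[0]+r*np.cos(t),ctr[1]+r*np.sin(t),z]) for t in np.linspace(0,6.28,60)]);P=((P-[x0,y0]+.5)*k-.5).round().astype(int)
        cv2.polylines(im,[P.reshape(-1,1,2)],True,col,1)
    circ(ring,.013,.15,(0,0,255));circ(ring,.021,.15,(0,0,255))
    circ(p[:2],.011,ze,(0,255,255)); circ(p[:2]+u*.0015,.011,ze,(255,255,0))
    cv2.imwrite(f"pics/{n}o.png",np.hstack([raw,im]) if k*w<400 or n=='s4' else im)
    if n=='w4': cv2.imwrite("pics/w4r.png",raw)
E
```

```text
(no output)
```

View pics/w4o.png

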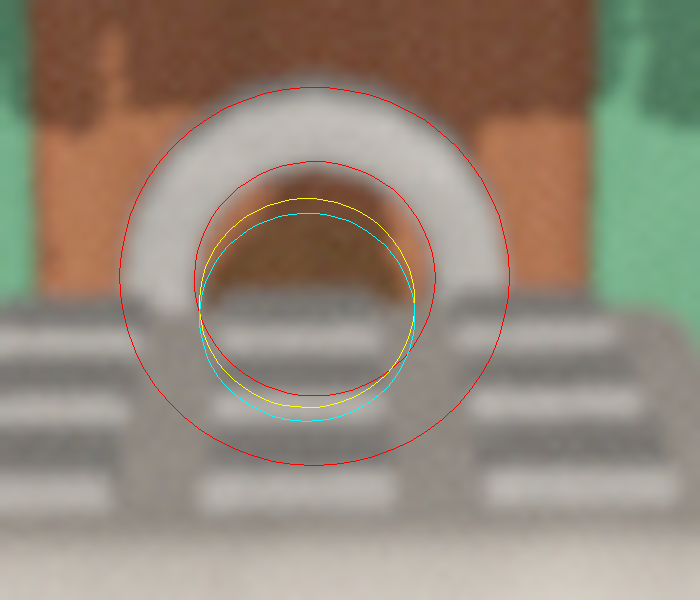

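View pics/w4r.png

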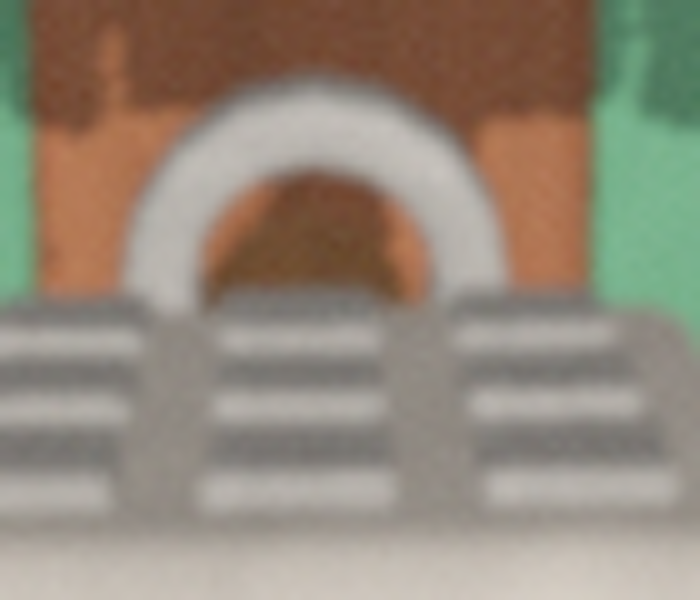

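View pics/s4o.png

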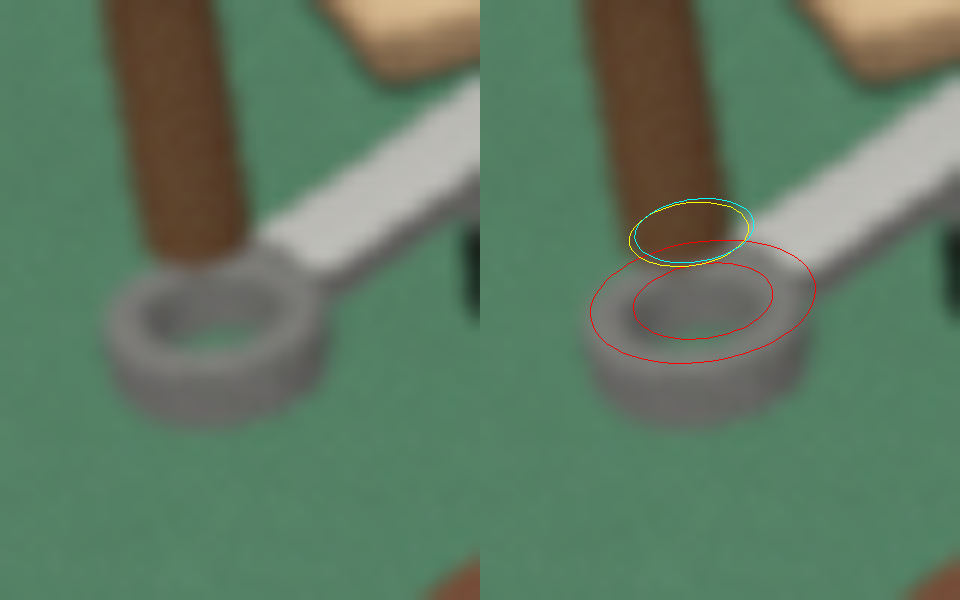

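The views agree that the handle end is within about 1 mm of the ring's axis (wrist: +0.7 mm along x; side: -0.6 mm). Descending gently, feeling the force.

>>> play_rows(twist=[[-0.001,0,0],[-0.001,0,0],[-0.001,0,0],[-0.001,0,0]], offset=[[0,0,0.004],[0,0,0.008],[0,0,0.012],[0,0,0.0125]], jaw=[30,30,30,30])

```text
time: 9.65
ee_pos: [0.449, 0.2111, 0.2762]
ee_rot: [-3.14, 0.0, 1.79]
contact_force: [-0.7, 0.5, -4.5]
grip_width: 0.0434
```

>>> play_rows(twist=[[0,0,0],[0,0,0]], offset=[[0,0,0.001],[0,0,0.002]], jaw=[30,30])

```text
time: 9.9
ee_pos: [0.449, 0.2112, 0.2742]
ee_rot: [-3.141, 0.0, 1.79]
contact_force: [-0.9, -0.1, -4.2]
grip_width: 0.0435
```

>>> play_rows(twist=[[0,0,0],[0,0,0]], offset=[[0,0,0.001],[0,0,0.002]], jaw=[30,30])

```text
time: 10.15
ee_pos: [0.449, 0.2112, 0.2722]
ee_rot: [-3.141, 0.0, 1.79]
contact_force: [0.2, -0.1, -3.6]
grip_width: 0.0436
```

>>> play_rows(twist=[[0,0,0],[0,0,0]], offset=[[0,0,0.001],[0,0,0.002]], jaw=[30,30])

```text
time: 10.4
ee_pos: [0.449, 0.2112, 0.2702]
ee_rot: [-3.141, 0.0, 1.79]
contact_force: [-0.3, -0.5, -3.1]
grip_width: 0.043
```

>>> play_rows(twist=[[0,0,0],[0,0,0]], offset=[[0,0,0.001],[0,0,0.0015]], jaw=[30,30])

```text
time: 10.65
ee_pos: [0.449, 0.2112, 0.2686]
ee_rot: [-3.141, 0.0, 1.79]
contact_force: [-0.2, 0.8, -3.2]
grip_width: 0.0433
```

>>> play_rows(twist=[[0,0,0],[0,0,0]], offset=[[0,0,0.001],[0,0,0.002]], jaw=[30,30])

```text
time: 10.9
ee_pos: [0.449, 0.2111, 0.2665]
ee_rot: [-3.141, 0.0, 1.79]
contact_force: [-0.4, -0.6, -4.2]
grip_width: 0.0435
```

>>> play_rows(twist=[[0,0,0],[0,0,0]], offset=[[0,0,0.001],[0,0,0.002]], jaw=[30,30])

```text
time: 11.15
ee_pos: [0.449, 0.2112, 0.2644]
ee_rot: [-3.14, 0.0, 1.79]
contact_force: [-0.2, 0.3, -3.8]
grip_width: 0.0435
```

```bash
python3 - <<'E'
from h import *
import cv2
goto([.449,.2112,.265],1.791)
snap('side','pics/s5.png')
im=cv2.imread('pics/s5.png');cv2.imwrite('pics/s5c.png',cv2.resize(im[90:200,110:210],None,fx=5,fy=5,interpolation=cv2.INTER_CUBIC))
E
```

```text
t 11.15 pos [0.449  0.2112 0.2644] off [ 0.      0.     -0.0006] tw [-0.0012  0.0001 -0.0007] F [-0.17  0.34 -3.75] w 0.0435
```

View pics/s5c.png

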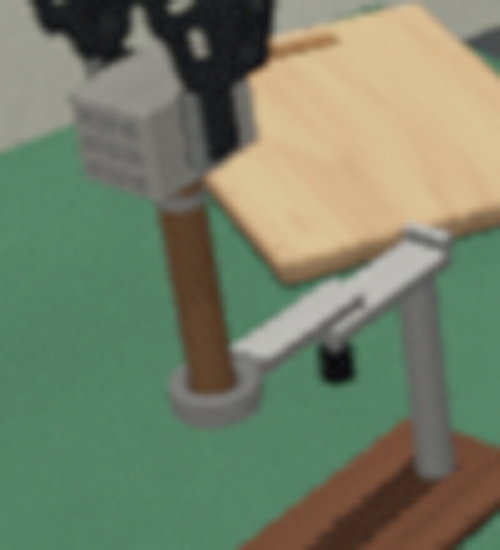

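The handle is inside the ring opening with no contact force. Continuing down steadily.

>>> play_rows(twist=[[0,0,0],[0,0,0],[0,0,0],[-0.001,0,0],[-0.001,0,0]], offset=[[0,0,0.003],[0,0,0.006],[0,0,0.009],[0,0,0.012],[0,0,0.015]], jaw=[30,30,30,30,30])

```text
time: 11.82
ee_pos: [0.4489, 0.2111, 0.249]
ee_rot: [-3.141, 0.0, 1.79]
contact_force: [0.4, 0.1, -4.3]
grip_width: 0.0438
```

>>> play_rows(twist=[[0,0,0],[0,0,0],[0,0,0],[0,0,0],[0,0,0]], offset=[[0,0,0.003],[0,0,0.006],[0,0,0.009],[0,0,0.012],[0,0,0.015]], jaw=[30,30,30,30,30])

```text
time: 12.45
ee_pos: [0.4489, 0.2111, 0.2339]
ee_rot: [-3.141, 0.0, 1.79]
contact_force: [0.6, 0.2, -3.9]
grip_width: 0.0434
```

>>> play_rows(twist=[[0,0,0],[0,0,0],[0,0,0],[0,0,0],[0,0,0]], offset=[[0,0,0.004],[0,0,0.008],[0,0,0.012],[0,0,0.016],[0,0,0.02]], jaw=[30,30,30,30,30])

```text
time: 13.08
ee_pos: [0.4489, 0.2111, 0.2136]
ee_rot: [-3.141, 0.0, 1.79]
contact_force: [-0.1, -0.6, -3.3]
grip_width: 0.0432
```

>>> play_rows(twist=[[0,0,0],[0,0,0],[0,0,0],[0,0,0],[0,0,0]], offset=[[0,0,0.004],[0,0,0.008],[0,0,0.012],[0,0,0.016],[0,0,0.02]], jaw=[30,30,30,30,30])

```text
time: 13.7
ee_pos: [0.4489, 0.2111, 0.1933]
ee_rot: [-3.141, 0.0, 1.79]
contact_force: [0.4, 0.6, -3.4]
grip_width: 0.0435
```

>>> play_rows(twist=[[0,0,0],[0,0,0],[0,0,0],[0,0,0],[0,0,0]], offset=[[0,0,0.004],[0,0,0.008],[0,0,0.012],[0,0,0.016],[0,0,0.02]], jaw=[30,30,30,30,30])

```text
time: 14.32
ee_pos: [0.4489, 0.2111, 0.1731]
ee_rot: [-3.141, 0.0, 1.79]
contact_force: [-0.0, -1.0, -2.3]
grip_width: 0.0433
```

>>> play_rows(twist=[[0,0,0],[0,0,0],[0,0,0],[0,0,0],[0,0,0]], offset=[[0,0,0.003],[0,0,0.006],[0,0,0.009],[0,0,0.012],[0,0,0.0145]], jaw=[30,30,30,30,30])

```text
time: 14.95
ee_pos: [0.4489, 0.2111, 0.1584]
ee_rot: [-3.141, 0.0, 1.79]
contact_force: [-1.1, 0.1, -3.2]
grip_width: 0.0433
```

>>> play_rows(twist=[[0,0,0],[0,0,0],[0,0,0]], offset=[[0,0,0.001],[0,0,0.002],[0,0,0.003]], jaw=[30,30,30])

```text
time: 15.32
ee_pos: [0.4489, 0.2111, 0.1554]
ee_rot: [-3.141, 0.0, 1.79]
contact_force: [0.8, -0.4, -3.4]
grip_width: 0.0433
```

>>> play_rows(twist=[[0,0,0],[0,0,0]], offset=[[0,0,0.0005],[0,0,0.001]], jaw=[30,30])

```text
time: 15.58
ee_pos: [0.449, 0.2111, 0.1544]
ee_rot: [-3.142, 0.0, 1.79]
contact_force: [0.9, 0.5, -4.0]
grip_width: 0.0436
```

>>> play_rows(twist=[[0,0,0],[0,0,0]], offset=[[0,0,0.0005],[0,0,0.001]], jaw=[30,30])

```text
time: 15.82
ee_pos: [0.449, 0.2111, 0.1534]
ee_rot: [-3.141, 0.0, 1.79]
contact_force: [0.2, 0.2, -4.0]
grip_width: 0.0436
```

>>> play_rows(twist=[[0,0,0],[0,0,0]], offset=[[0,0,0.0005],[0,0,0.0005]], jaw=[30,30])

```text
time: 16.08
ee_pos: [0.449, 0.2112, 0.1531]
ee_rot: [-3.142, 0.0, 1.79]
contact_force: [-1.6, -0.5, -0.3]
grip_width: 0.0431
```

>>> play_rows(twist=[[0,0,0],[0,0,0]], offset=[[0,0,0.0005],[0,0,0.0005]], jaw=[30,30])

```text
time: 16.32
ee_pos: [0.449, 0.2111, 0.1531]
ee_rot: [3.142, 0.0, 1.79]
contact_force: [-3.9, -1.0, 4.8]
grip_width: 0.0436
```

>>> play_rows(twist=[[0,0,0],[0,0,0]], offset=[[0,0,0.0005],[0,0,0.0005]], jaw=[30,30])

```text
time: 16.58
ee_pos: [0.449, 0.2111, 0.1531]
ee_rot: [3.141, 0.0, 1.791]
contact_force: [-3.7, -1.2, 5.4]
grip_width: 0.0432
```

Contact at TCP z 0.1531, matching the expected 0.1532 for a seated head (about 9 N). Quick look, then release.

```bash
python3 - <<'E'
from h import *
import cv2
snap('side','pics/s6.png')
im=cv2.imread('pics/s6.png');cv2.imwrite('pics/s6c.png',cv2.resize(im[90:230,110:230],None,fx=4,fy=4,interpolation=cv2.INTER_CUBIC))
goto([.449,.2112,.1531],1.791)
E
```

```text
t 16.62 pos [0.4491 0.2111 0.1531] off [ 0.0001 -0.      0.    ] tw [ 0.0002  0.0003 -0.0005] F [-3.96 -0.38  5.81] w 0.0431
```

View pics/s6c.png

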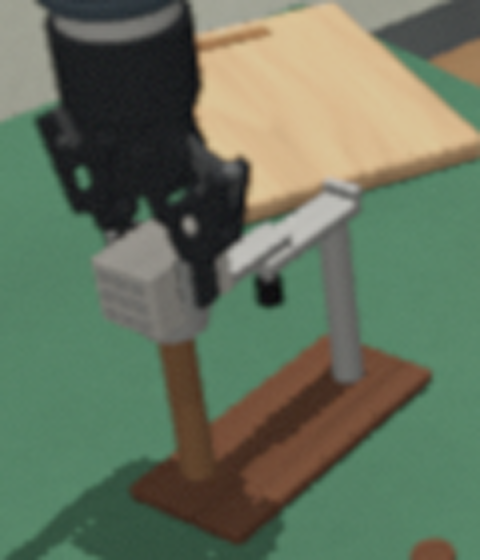

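The head sits on the ring with the handle hanging through. Release.

>>> play_rows(twist=[[0,0,0],[0,0,0],[0,0,0],[0,0,0],[0,0,0]], offset=[[0,0,-0.0003],[0,0,-0.0003],[0,0,-0.0003],[0,0,-0.0003],[0,0,-0.0003]], jaw=[50,54,60,68,75], force=20)

```text
time: 17.25
ee_pos: [0.4492, 0.2112, 0.1535]
ee_rot: [3.141, 0.0, 1.791]
contact_force: [0.9, -0.3, -0.3]
grip_width: 0.064
```

```bash
python3 - <<'E'
from h import *
import cv2
goto([.4492,.2117,.25],1.791)
snap('wrist','pics/w7.png')
E
```

```text
t 17.25 pos [0.4492 0.2112 0.1535] off [ 0.0005  0.0002 -0.0965] tw [ 0.0004  0.0003 -0.0005] F [ 0.89 -0.31 -0.32] w 0.064
```

View pics/w7.png

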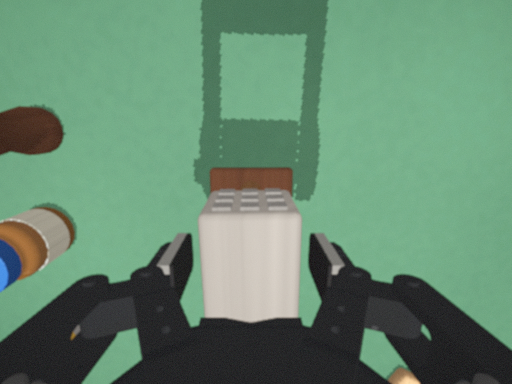

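Both fingers (190 and 310) are clear of the head (202–300). Retreat straight up.

>>> play_rows(twist=[[0,0,0],[0,0,0],[0,0,0],[0,0,0],[0,0,0]], offset=[[0,0,-0.01],[0,0,-0.03],[0,0,-0.06],[0,0,-0.1],[0,0,-0.14]], jaw=[75,75,75,75,75])

```text
time: 17.92
ee_pos: [0.449, 0.2112, 0.2954]
ee_rot: [3.14, 0.0, 1.79]
contact_force: [-0.1, 0.4, 0.8]
grip_width: 0.0641
```

>>> play_rows(twist=[[0,0,0],[0,0,0],[0,0,0],[0,0,0]], offset=[[0,-0.03,-0.01],[0,-0.06,-0.01],[0,-0.07,-0.01],[0,-0.07,-0.01]], jaw=[75,75,75,75])

```text
time: 18.42
ee_pos: [0.3808, 0.196, 0.3059]
ee_rot: [3.139, 0.0, 1.791]
contact_force: [-0.2, 0.1, 0.4]
grip_width: 0.0642
```

```bash
python3 - <<'E'
from h import *
import cv2
goto([.45,.21,.30])
snap('wrist','pics/w8.png');snap('side','pics/s8.png');snap('top','pics/t8.png')
a=cv2.imread('pics/side0.png');b=cv2.imread('pics/s8.png')
im=cv2.resize(b[90:230,110:230],None,fx=4,fy=4,interpolation=cv2.INTER_CUBIC);cv2.imwrite('pics/s8c.png',im)
a=cv2.imread('pics/top0.png');b=cv2.imread('pics/t8.png')
cv2.imwrite('pics/t8c.png',np.vstack([cv2.resize(x[120:275,140:440],None,fx=2,fy=1.9) for x in (a,b)]))
E
```

```text
t 18.43 pos [0.3808 0.196  0.3059] off [-0.0014  0.0706  0.006 ] tw [0.0024 0.0003 0.0105] F [-0.23  0.09  0.35] w 0.0642
```

View pics/s8c.png

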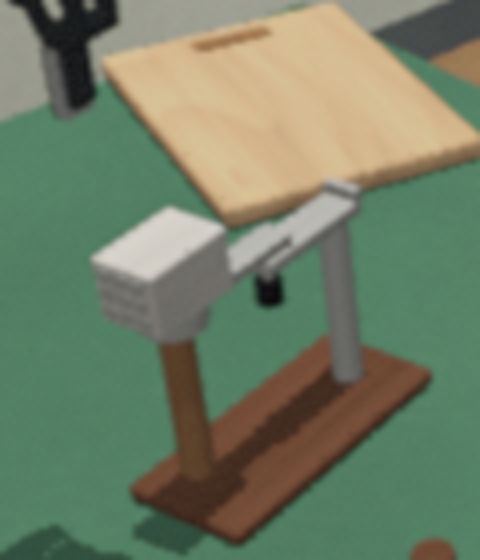

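View pics/w8.png

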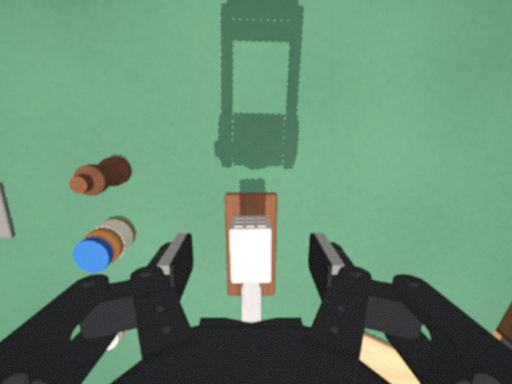

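View pics/t8c.png

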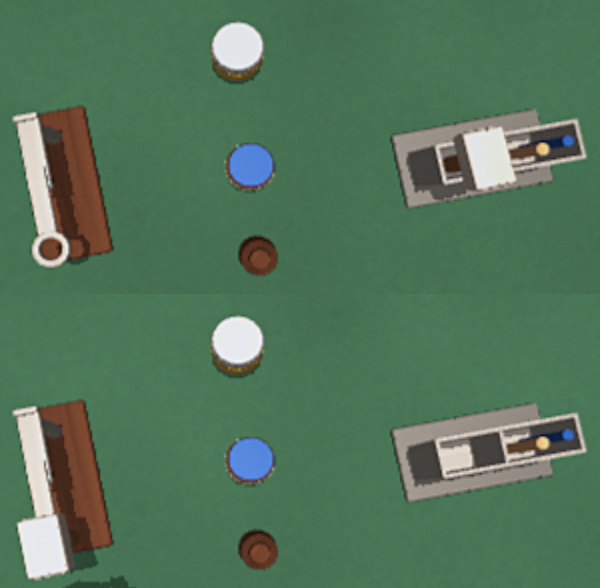

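The mallet hangs on the ring, and the mill, jar and tin look unmoved between the before and after top views. One last height check.

```bash
python3 - <<'E'
from h import *
import cv2
T=calibration("top");S=calibration("side")
im=cv2.imread("pics/t8.png");g=cv2.inRange(im[225:275,140:190],(215,)*3,(255,)*3)
n,l,st,ce=cv2.connectedComponentsWithStats(g);i=1+np.argmax(st[1:,4]);print(st[i],ce[i]+[140,225])
ct=ce[i]+[140,225]
f=lambda p:((np.array(p)+.5)/4-.5+np.array([110,90]))
cs=np.mean([f(p) for p in [(172,206),(230,232),(155,292),(92,258)]],0);print(cs)
print("head top", tri([(T,ct),(S,cs)]), "expected ~", (.4505,.2122,.192), plane(T,ct,.192))
d=[ (cv2.absdiff(cv2.imread('pics/top0.png'),im)[120:275,225:300]).max() ];print("max diff around mill/jar/tin",d)
from workcell import state
print(state()['contact_force'].round(2))
E
```

```text
[  9  12  24  32 567] [160.66843034 252.5978836 ]
[150.1875 151.375 ]
head top (array([0.44902267, 0.21255489, 0.185573  ]), [np.float64(0.1), np.float64(0.1)]) expected ~ (0.4505, 0.2122, 0.192) [0.44938821 0.21114829 0.192     ]
max diff around mill/jar/tin [np.uint8(10)]
[ 0.73 -0.16 -0.83]
```

```bash
python3 -c "
from workcell import hand_in
print(hand_in())"
```

```text
the job is handed in; nothing more can be done
None
```

I lifted the mallet straight out of the caddy, lowered it handle-first through the ring until its head rested home, and let go. I handed the job in at about 18.6 s; no verdict is reported.

**Ring position:** I found it from the cameras, at about (0.4505, 0.2122). The handle went in on the first descent and showed no contact until the head touched down. The largest force at a pause was about 9–10 N.

**Last checks:**
- **Seating:** first contact came at TCP z 0.1531. That matches the grasp height over the caddy rim (0.1532), which is level with the ring's top.
- **Head and handle:** the final pictures show the mallet upright on the ring, with the gripper clear of it.
- **Other objects:** the before and after top views are the same around the mill, jar and tin, with a largest pixel difference of 10 out of 255.

**One disagreement:** combining the side and top cameras put the head's top at 0.186 m instead of 0.192 m. The same two cameras also read the ring's top about 5 mm low, and the head about 4 mm low before the grasp. Relative to the ring, the head's top is therefore 40 mm up against an expected 42 mm, so I took this as calibration error.

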